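Keep the fullest die tin, shelve the other two

TASK

Three identical closed tins of extruder dies stand on the pottery bench and I need the fullest, which is the heaviest: heft them to find out which it is. Stand the two lighter tins gently side by side along the middle of the low wooden shelf, in line with its long edges and less than two fingers' width apart, and finish with the heaviest in the gripper, still holding it upright with its base at least 15 cm above the bench. Never tip a tin over, and leave the cup on the shelf, the dish and the plywood batten where they are.

Things in the scene. Friction and masses are not known exactly. Their poses are not given: they have to be found in the camera images.
- tin1_mid (a point): one of three identical closed aluminium tins, upright, 60 mm diameter, 70 mm tall, lid fast; the point is its centre, 35 mm above its base. Unseen inside lies a loose stack of steel dies, a different number in each tin and not tied to the tin's name: in all 0.18 to 0.40 kg for the two emptier tins, 0.49 to 0.59 kg for the fullest. Starts upright on the bench, 35 mm or more from other things
- tin2_mid (a point): one of three identical closed aluminium tins, upright, 60 mm diameter, 70 mm tall, lid fast; the point is its centre, 35 mm above its base. Unseen inside lies a loose stack of steel dies, a different number in each tin and not tied to the tin's name: in all 0.18 to 0.40 kg for the two emptier tins, 0.49 to 0.59 kg for the fullest. Starts upright on the bench, 35 mm or more from other things
- tin3_mid (a point): one of three identical closed aluminium tins, upright, 60 mm diameter, 70 mm tall, lid fast; the point is its centre, 35 mm above its base. Unseen inside lies a loose stack of steel dies, a different number in each tin and not tied to the tin's name: in all 0.18 to 0.40 kg for the two emptier tins, 0.49 to 0.59 kg for the fullest. Starts upright on the bench, 35 mm or more from other things
- shelf_top (a point): centre of the top face of the low pine bench shelf, a fixed board 150 mm deep (its x) and 380 mm long (its y), 18 mm thick, its top 90 mm above the bench; z points up. Nothing rises above the board but the cup; it turns up to 0.2 rad. The tins may stand anywhere along the board's middle line (x = 0)
- cup: small unglazed clay cup (44 mm across the rim, 50 mm tall), standing near the shelf's +y end (about y = +155 mm on the shelf); its origin is at the centre of its underside. Leave alone
- dish: small empty blue ceramic dish, 96 mm across the rim, 34 mm tall, standing on the bench beyond the tins; origin at the centre of its underside. Leave alone
- batten: flat plywood thickness batten 340 x 40 x 8 mm lying on the bench; origin at the centre of its underside, long side along its x. Leave alone
There are look-alikes about, which are no part of the job. What is shaped like the part that bears tin1_mid but red is not meant.

How it is judged (in metres and radians):
At the end, for the whole second after the job is handed in: The heaviest tin is gripped upright (0.2 rad), still, centre over 185 mm above the bench, clear of shelf and cup; the other two (under 4.35 N each) stand free and still on the board, centres within 15 mm of its middle line, 30 mm or more from its ends, under 100 mm apart ((((height (world z) of tin1_mid above 0.185 m and angle between tin1_mid's own z axis and vertical below 0.2 rad and contact force between tin1 and the fingers above 1 N and contact force between tin1 and shelf below 0.1 N and contact force between tin1 and cup below 0.1 N and linear speed of tin1 below 0.05 m/s) and (x of tin2_mid in the frame of shelf_top between -0.015 and 0.015 m and y of tin2_mid in the frame of shelf_top between -0.16 and 0.16 m and z of tin2_mid in the frame of shelf_top between 0.028 and 0.042 m and angle between tin2_mid's own z axis and vertical below 0.1 rad and contact force between tin2 and shelf between 0.8 and 4.35 N and contact force between tin2 and the fingers below 0.1 N and linear speed of tin2 below 0.02 m/s) and (x of tin3_mid in the frame of shelf_top between -0.015 and 0.015 m and y of tin3_mid in the frame of shelf_top between -0.16 and 0.16 m and z of tin3_mid in the frame of shelf_top between 0.028 and 0.042 m and angle between tin3_mid's own z axis and vertical below 0.1 rad and contact force between tin3 and shelf between 0.8 and 4.35 N and contact force between tin3 and the fingers below 0.1 N and linear speed of tin3 below 0.02 m/s) and horizontal distance between tin2_mid and tin3_mid below 0.1 m) or ((height (world z) of tin2_mid above 0.185 m and angle between tin2_mid's own z axis and vertical below 0.2 rad and contact force between tin2 and the fingers above 1 N and contact force between tin2 and shelf below 0.1 N and contact force between tin2 and cup below 0.1 N and linear speed of tin2 below 0.05 m/s) and (x of tin1_mid in the frame of shelf_top between -0.015 and 0.015 m and y of tin1_mid in the frame of shelf_top between -0.16 and 0.16 m and z of tin1_mid in the frame of shelf_top between 0.028 and 0.042 m and angle between tin1_mid's own z axis and vertical below 0.1 rad and contact force between tin1 and shelf between 0.8 and 4.35 N and contact force between tin1 and the fingers below 0.1 N and linear speed of tin1 below 0.02 m/s) and (x of tin3_mid in the frame of shelf_top between -0.015 and 0.015 m and y of tin3_mid in the frame of shelf_top between -0.16 and 0.16 m and z of tin3_mid in the frame of shelf_top between 0.028 and 0.042 m and angle between tin3_mid's own z axis and vertical below 0.1 rad and contact force between tin3 and shelf between 0.8 and 4.35 N and contact force between tin3 and the fingers below 0.1 N and linear speed of tin3 below 0.02 m/s) and horizontal distance between tin1_mid and tin3_mid below 0.1 m) or ((height (world z) of tin3_mid above 0.185 m and angle between tin3_mid's own z axis and vertical below 0.2 rad and contact force between tin3 and the fingers above 1 N and contact force between tin3 and shelf below 0.1 N and contact force between tin3 and cup below 0.1 N and linear speed of tin3 below 0.05 m/s) and (x of tin1_mid in the frame of shelf_top between -0.015 and 0.015 m and y of tin1_mid in the frame of shelf_top between -0.16 and 0.16 m and z of tin1_mid in the frame of shelf_top between 0.028 and 0.042 m and angle between tin1_mid's own z axis and vertical below 0.1 rad and contact force between tin1 and shelf between 0.8 and 4.35 N and contact force between tin1 and the fingers below 0.1 N and linear speed of tin1 below 0.02 m/s) and (x of tin2_mid in the frame of shelf_top between -0.015 and 0.015 m and y of tin2_mid in the frame of shelf_top between -0.16 and 0.16 m and z of tin2_mid in the frame of shelf_top between 0.028 and 0.042 m and angle between tin2_mid's own z axis and vertical below 0.1 rad and contact force between tin2 and shelf between 0.8 and 4.35 N and contact force between tin2 and the fingers below 0.1 N and linear speed of tin2 below 0.02 m/s) and horizontal distance between tin1_mid and tin2_mid below 0.1 m))); the arm keeps its last pose, push and grip.
It fails at once if a tin is banged down on the shelf or the bench (more than 80 N) (contact force between any of tin1, tin2, tin3 and shelf above 80 N or contact force between any of tin1, tin2, tin3 and table above 80 N).
It fails at once if a tin tips over (leans more than 0.8 rad) (angle between any of tin1_mid, tin2_mid, tin3_mid's own z axis and vertical above 0.8 rad).
It fails at once if the cup, the dish or the batten is moved by more than 30 mm (distance of any of cup, dish, batten from where it was at the start of the episode above 0.03 m).
It also fails if it takes over 72 s, if anything falls off the work surface, if the arm or the gripper's body presses on something with over 40 N, if the wrist force passes 120 N, or if a joint passes its speed limit or range.

ROBOT

A 6-joint arm with a two-finger parallel gripper is mounted at the origin on the work surface. World frame = base frame: x ahead of the robot, y to its left, z up, the work surface at z = 0. Lengths are in m, angles in degrees, forces in N, time in s.
With the tool pointing down it reaches from about 0.4 to 0.825 m from the base axis. Payload 7 kg.
Tool frame: the origin (TCP) lies on the centre line of the jaws, within the pads' length; the fingertips stand 14 mm ahead of it and the grasp point (between the pads) lies 5 mm behind it; z points along the fingers, x is the direction in which the jaws open and shut, and the axes are right-handed (so a half turn about z gives the same grasp; the last joint's range is limited). The gripper opens to 88 mm and grips with 3 to 60 N. Pads are 19 mm wide; open, the fingers measure 130 mm over their backs; the gripper's body (78 mm by 193 mm) begins 47 mm behind the grasp point.
Start: joints at [82.798, 20.546, 0.682, 0, -70.136, -16.507], TCP at [0.271, 0.618, 0.241] pointing down, gripper open.
Joint ranges: [-176.03, 176.03], [-82.01, 121.73], [-58.28, 71.71], [-173.87, 95.51], [-174.79, -0.11], [-173.66, 173.66]. Speed limits (degrees/s): [136.94, 136.94, 172.46, 180, 180, 180].

INTERFACE

Orientations are given as [roll, pitch, yaw] about the fixed x, y, z axes, in that order (R = Rz(yaw) Ry(pitch) Rx(roll)).
In Python, from plant import * gives the robot as it stands.
- The arm moves only by the shell command python3 -m handwheel 'ROWS' [OPENING]. ROWS is JSON, a list of rows, each a list of 2 entries, a list of its own where there are three numbers: the shift along the tool's x, y, z each as a share of 0.2 m, from -1 to 1, then the turn, a rotation vector about the tool's x, y, z each as a share of 360 degrees, from -1 to 1. In form: [[[tx, ty, tz], [ax, ay, az]], ...]. A call has 1 to 5 rows; each row is the pose to reach, as a shift and turn from the pose commanded when the call began, along the tool's axes at that moment, turning the shorter way round; what a row does not reach only later rows make up. A row lasts 1/12 s, in which the tool goes at most 41.7 mm and 7.16 degrees, less where a joint would pass 70% of its speed; a pose out of reach is approached as far as the arm can. A call with a number of a shift or a turn outside -1 to 1 is refused whole. A call with a gripper value outside its range is refused whole. OPENING is the closure, from -1 (fully open) to 1 (shut), set as the call begins (- or left out, the last holds). The fingers move at their own pace and stop on an object; the grip force is fixed at half the most. Time passes only in rows, so rows that repeat a pose let the fingers close. It gives the time, the measured TCP pose, the force and the opening at its end, in the units of the state.
- get_obs(): the state, without advancing time (a new reading comes with each control period).
- snapshot(name): name is "side" or "top" or "wrist"; returns a dict with "color" (400x640x3 uint8, red, green, blue), "z_map" (400x640 float32, m along the optical axis (not along the pixel's ray), 0 where there is no reading), "intrinsics" (3x3 intrinsics, pixels), "rvec" (rotation vector, rad) and "tvec" (3), from world to camera coordinates, as OpenCV has them. Camera axes: x right, y down, z forward; pixel columns grow to the right and rows downward; lengths in m; the calibration is good to about 2 mm. A picture is of the moment at which its call begins.
- close_job(): hands the job in, once; it reports no verdict.
The state is a dict: "clock": time; "joint_pos": joint angles; "qvel": joint speeds; "tau": joint torques, N m; "tool_pos": TCP position; "orientation": TCP orientation; "force": force on the tool from outside, world axes, zero at the start; "moment": the same for the moment, N m; "opening": finger opening in m.
Only numpy, scipy, OpenCV 4.12 (cv2) and the standard library are available. Lean on these libraries where they do the work, as an engineer would, in place of code of your own. Each camera call takes 0.05 s, during which the arm holds its last target. There are 200 camera calls.

## Working session

There is one attempt and no reset: what is moved stays moved. The work goes in short steps, Python scripts to look and compute and a shell command to move; the robot and the scene stay as the last step left them, time stands still between calls to the robot, and variables do not carry over. Pictures are saved under pics/ and viewed, about 8 in all and at most 12, crops included, and the job is handed in when it is done.

```bash
ls; mkdir -p pics; python3 - <<'E'
from plant import *
import cv2,numpy as np
o=get_obs();print({k:np.round(v,3).tolist() for k,v in o.items()})
ims=[]
for n in("side","top"):
    s=snapshot(n);np.savez(f"pics/{n}0.npz",**s)
    print(n,s["intrinsics"].tolist(),s["rvec"],s["tvec"])
    cv2.imwrite(f"pics/{n}0.png",s["color"][:,:,::-1])
E
```

```text
pics
{'clock': 0.0, 'joint_pos': [82.797, 20.591, 0.635, -0.023, -70.136, -16.505], 'qvel': [-0.014, 0.038, 0.059, -0.024, -0.04, 0.062], 'tau': [-0.001, -58.272, 29.305, 6.997, 0.007, -0.0], 'tool_pos': [0.271, 0.618, 0.24], 'orientation': [-179.995, -0.094, -113.716], 'force': [0.293, 0.553, 0.022], 'moment': [-0.002, 0.05, 0.002], 'opening': 0.088}
side [[439.9848430501549, 0.0, 319.4796547768776], [0.0, 439.9848430501549, 200.01377442057068], [0.0, 0.0, 1.0]] [ 2.47397358 -0.14888559  0.06828421] [-0.54310425  0.09527719  1.09655552]
top [[508.3878980779883, 0.0, 314.1821338371303], [0.0, 508.3878980779883, 196.6191741067598], [0.0, 0.0, 1.0]] [ 2.18740149 -2.12895239  0.13761991] [-0.01540929  0.57660359  1.52601735]
```

View pics/top0.png

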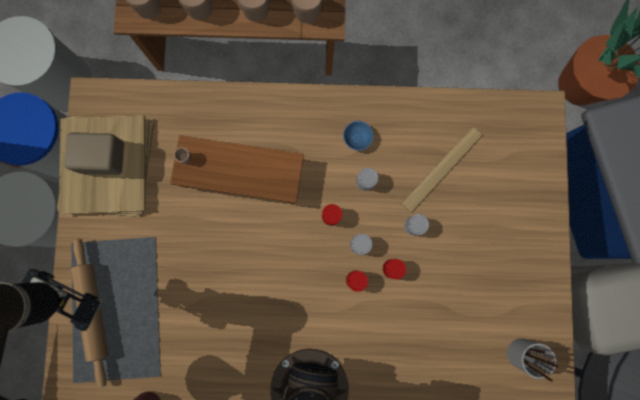

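View pics/side0.png

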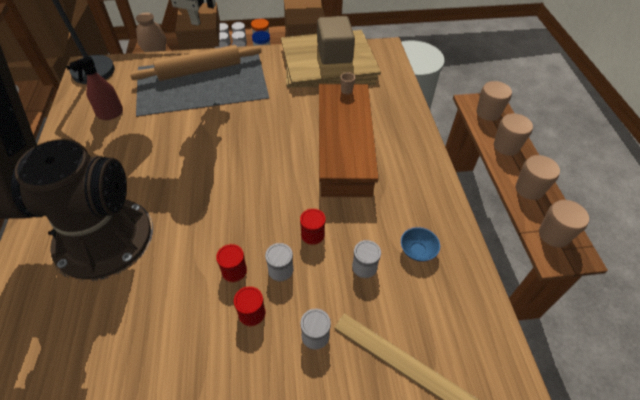

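The top view shows the grey tins near px (368,180), (417,225) and (361,244). The red look-alikes are at (332,215), (395,269) and (357,281). The shelf spans (172..303, 136..202) with the cup at (182,156), the dish is at (358,136) and the batten at (440,168). The side view agrees.

```bash
cat > h.py <<'E'
import cv2,numpy as np
from plant import *
def cloud(s):
    K=s["intrinsics"];z=s["z_map"];R=cv2.Rodrigues(np.array(s["rvec"]))[0]
    v,u=np.mgrid[:z.shape[0],:z.shape[1]]
    P=np.stack([(u-K[0,2])/K[0,0]*z,(v-K[1,2])/K[1,1]*z,z],-1)
    W=(P-np.array(s["tvec"]))@R; W[z==0]=np.nan
    return W
def blobs(s,zlo,zhi,minpx=60):
    W=cloud(s);m=((W[...,2]>zlo)&(W[...,2]<zhi)).astype(np.uint8)
    n,l,st,c=cv2.connectedComponentsWithStats(m)
    for i in range(1,n):
        if st[i,4]>=minpx:
            p=W[l==i];lo,hi=np.percentile(p,[1,99],axis=0)
            (cx,cy),(w,h),a=cv2.minAreaRect(p[:,:2].astype(np.float32)*1000)
            yield c[i].round(),st[i,4],((lo+hi)/2).round(4),np.round([cx,cy,w,h,a],1),s["color"][l==i].mean(0).round()
E
python3 - <<'E'
from h import *
for n in("side","top"):
    s=dict(np.load(f"pics/{n}0.npz"))
    for lo,hi in((.06,.08),(.08,.1),(.12,.15),(.02,.045)):
        print(n,lo,hi)
        for b in blobs(s,lo,hi): 
            if .2<b[2][0]<1: print(*b)
E
```

```text
side 0.06 0.08
[335.  57.] 187 [0.6792 0.6308 0.0699] [661.5 610.2  69.1 135.7  54.6] [56. 48. 37.]
[195.  57.] 617 [0.2157 0.6579 0.0656] [215.1 658.4 278.5  53.   14. ] [144. 107.  69.]
[354. 182.] 83 [0.6397 0.0503 0.07  ] [641.3  50.1  13.3 117.5  83.5] [54. 32. 17.]
[312. 220.] 481 [ 0.5228 -0.0524  0.0671] [523.1 -52.1  62.3  60.2  83. ] [163.  27.  23.]
[367. 253.] 551 [ 0.6353 -0.1584  0.067 ] [ 635.6 -158.2   61.7   59.6   80.6] [148. 143. 141.]
[230. 257.] 569 [ 0.3266 -0.1326  0.067 ] [ 326.1 -131.8   60.6   61.5    1.9] [161.  24.  21.]
[279. 256.] 558 [ 0.4362 -0.1434  0.0673] [ 435.6 -142.8   61.    60.7   84.2] [149. 145. 142.]
[248. 301.] 680 [ 0.3648 -0.2443  0.0666] [ 365.1 -243.6   61.7   60.2   88.3] [162.  23.  20.]
[315. 324.] 736 [ 0.4987 -0.3117  0.0675] [ 498.1 -311.    60.    61.5   33.7] [147. 142. 140.]
side 0.08 0.1
[335.  51.] 197 [0.6787 0.6449 0.09  ] [653.8 625.6  79.  159.1  44.3] [57. 49. 38.]
[346. 135.] 5165 [0.6464 0.2297 0.0891] [649.5 235.2 384.2 149.2  82.9] [137.  80.  41.]
side 0.12 0.15
[335.  31.] 919 [0.6794 0.6549 0.1329] [6.804e+02 6.57
[... 1857 characters left out ...]
.2328 0.0899] [649.5 233.4 381.2 151.4  82.9] [111.  73.  44.]
[118. 156.] 100 [0.679  0.5927 0.0899] [679.2 589.9  15.2 106.6  84.1] [41. 37. 31.]
top 0.12 0.15
[ 90. 151.] 1825 [0.6804 0.6555 0.1347] [681.6 656.1 140.9 111.8  89.4] [105.  96.  81.]
[181. 154.] 101 [0.6772 0.388  0.134 ] [676.9 388.2  43.6  40.7  47. ] [93. 76. 62.]
top 0.02 0.045
[106. 169.] 5938 [0.6615 0.657  0.034 ] [662.1 658.6 307.5 274.2   1.9] [126. 109.  78.]
[358. 134.] 291 [ 0.7749 -0.1322  0.0313] [ 774.1 -131.1   92.3   92.9   65.3] [55. 73. 91.]
[ 82. 251.] 90 [0.3919 0.6978 0.0373] [392.  697.8  75.   14.9  11.4] [73. 62. 48.]
[ 94. 280.] 97 [0.3067 0.6526 0.0338] [305.8 653.9  97.3   8.1  15.1] [46. 39. 31.]
```

```bash
cat >> h.py <<'E'
from scipy.spatial.transform import Rotation as Ro
def to(x,y,z,yaw=172.9):
    """shares (tool axes) from the measured pose to a world TCP target pointing down"""
    o=get_obs();R=Ro.from_euler("xyz",o["orientation"],degrees=True)
    d=R.inv().apply(np.array([x,y,z])-o["tool_pos"])/.2
    r=(R.inv()*Ro.from_euler("xyz",[180,0,yaw],degrees=True)).as_rotvec(degrees=True)/360
    print("t",np.round(o["clock"],2),"pos",np.round(o["tool_pos"],4),"rpy",np.round(o["orientation"],2),"F",np.round(o["force"],2),"op",round(float(o["opening"]),4),"joints",np.round(o["joint_pos"]))
    print("shift",d.round(3),"turn",r.round(4))
E
python3 -m handwheel '[[[0.68,-0.78,0],[0,0,0.204]],[[0.68,-0.78,0],[0,0,0.204]],[[0.68,-0.78,0],[0,0,0.204]],[[0.68,-0.78,0],[0,0,0.204]],[[0.68,-0.78,0],[0,0,0.204]]]' -1
python3 -c "
from h import *
to(.636,-.159,.2)"
```

```text
clock: 0.52
tool_pos: [0.3598, 0.4286, 0.2402]
orientation: [-180.0, -0.0, -149.9]
force: [1.5, 0.4, -0.5]
opening: 0.0876
t 0.52 pos [0.3598 0.4286 0.2402] rpy [-1.7998e+02 -3.0000e-02 -1.4985e+02] F [ 1.46  0.37 -0.46] op 0.0876 joints [ 70.  10. -14.  -0. -66. -40.]
shift [ 0.281 -3.234  0.202] turn [-1.000e-04 -1.000e-04  1.035e-01]
```

```bash

python3 -m handwheel '[[[0.087,-1,0.05],[0,0,0.1035]],[[0.087,-1,0.05],[0,0,0.1035]],[[0.087,-1,0.05],[0,0,0.1035]],[[0.087,-1,0.05],[0,0,0.1035]],[[0.087,-1,0.05],[0,0,0.1035]]]'
python3 -c "
from h import *
to(.636,-.159,.2)"
```

```text
clock: 0.93
tool_pos: [0.4463, 0.247, 0.2304]
orientation: [-180.0, -0.0, 174.3]
force: [0.4, 0.6, -0.2]
opening: 0.0876
t 0.93 pos [0.4463 0.247  0.2304] rpy [-1.7999e+02 -1.0000e-02  1.7430e+02] F [ 0.38  0.62 -0.19] op 0.0876 joints [ 51.   5. -21.  -0. -64. -57.]
shift [-1.145 -1.926  0.152] turn [-0.     -0.      0.0039]
```

```bash

python3 -m handwheel '[[[-0.5,-0.85,0.1],[0,0,0.0039]],[[-0.5,-0.85,0.1],[0,0,0.0039]],[[-0.5,-0.85,0.1],[0,0,0.0039]],[[-0.5,-0.85,0.1],[0,0,0.0039]],[[-0.5,-0.85,0.1],[0,0,0.0039]]]'
python3 -m handwheel '[[[-0.5,-0.85,0],[0,0,0]],[[-0.5,-0.85,0],[0,0,0]],[[-0.5,-0.85,0],[0,0,0]],[[-0.5,-0.85,0],[0,0,0]],[[-0.5,-0.85,0],[0,0,0]]]'
python3 -c "
from h import *
to(.636,-.159,.12)"
```

```text
clock: 1.35
tool_pos: [0.5302, 0.0683, 0.2101]
orientation: [-180.0, -0.0, 173.2]
force: [1.1, 0.8, -0.9]
opening: 0.0878
clock: 1.77
tool_pos: [0.6097, -0.1126, 0.21]
orientation: [-180.0, -0.0, 173.2]
force: [0.9, 1.3, 0.3]
opening: 0.0877
t 1.77 pos [ 0.6097 -0.1126  0.21  ] rpy [-1.7998e+02 -4.0000e-02  1.7321e+02] F [0.9  1.3  0.27] op 0.0877 joints [  8.  17.  -9.   0. -64. -14.]
shift [-0.158 -0.215  0.45 ] turn [-0.0001 -0.0001  0.0009]
```

```bash

python3 -m handwheel '[[[-0.158,-0.215,0.2],[0,0,0.0009]],[[-0.158,-0.215,0.2],[0,0,0.0009]],[[-0.158,-0.215,0.45],[0,0,0.0009]],[[-0.158,-0.215,0.45],[0,0,0.0009]],[[-0.158,-0.215,0.45],[0,0,0.0009]]]'
python3 -m handwheel '[[[0,0,0.1],[0,0,0]],[[0,0,0.2],[0,0,0]],[[0,0,0.3],[0,0,0]],[[0,0,0.38],[0,0,0]],[[0,0,0.42],[0,0,0]]]'
python3 -c "
from h import *
to(.636,-.159,.035)"
```

```text
clock: 2.18
tool_pos: [0.6327, -0.1561, 0.1167]
orientation: [-180.0, -0.5, 172.9]
force: [-1.2, 1.2, 0.5]
opening: 0.0875
clock: 2.6
tool_pos: [0.6356, -0.1551, 0.0368]
orientation: [-180.0, -0.0, 173.0]
force: [-0.7, -1.1, 0.3]
opening: 0.0875
t 2.6 pos [ 0.6356 -0.1551  0.0368] rpy [-179.99   -0.    173.02] F [-0.74 -1.13  0.29] op 0.0875 joints [  3.  29. -15.   0. -46. -10.]
shift [-0.004 -0.019  0.009] turn [-0.     -0.      0.0003]
```

```bash

python3 -m handwheel '[[[-0.003,-0.019,0.005],[0,0,0]],[[-0.003,-0.019,0.005],[0,0,0]],[[-0.003,-0.019,0.005],[0,0,0]]]'
python3 -m handwheel '[[[0,0,0],[0,0,0]],[[0,0,0],[0,0,0]],[[0,0,0],[0,0,0]],[[0,0,0],[0,0,0]],[[0,0,0],[0,0,0]]]' 1
python3 -m handwheel '[[[0,0,0],[0,0,0]],[[0,0,0],[0,0,0]],[[0,0,0],[0,0,0]],[[0,0,0],[0,0,0]]]'
python3 -m handwheel '[[[0,0,-0.05],[0,0,0]],[[0,0,-0.13],[0,0,0]],[[0,0,-0.23],[0,0,0]],[[0,0,-0.3],[0,0,0]],[[0,0,-0.33],[0,0,0]]]'
python3 -m handwheel '[[[0,0,0],[0,0,0]],[[0,0,0],[0,0,0]],[[0,0,0],[0,0,0]]]'
for i in 1 2 3 4; do python3 -m handwheel '[[[0,0,0],[0,0,0]]]' | sed -n 4p; done
python3 -c "
from h import *
to(.636,-.159,.15)"
```

```text
clock: 2.85
tool_pos: [0.6368, -0.1598, 0.0374]
orientation: [-180.0, 0.1, 173.0]
force: [0.6, -0.3, 0.0]
opening: 0.0877
clock: 3.27
tool_pos: [0.6354, -0.1598, 0.0358]
orientation: [-180.0, -0.0, 172.9]
force: [-3.7, 0.3, 5.5]
opening: 0.06
clock: 3.6
tool_pos: [0.6354, -0.1598, 0.0358]
orientation: [-180.0, -0.0, 172.9]
force: [-2.7, 1.3, 4.7]
opening: 0.0594
clock: 4.02
tool_pos: [0.6366, -0.1598, 0.1036]
orientation: [180.0, 0.1, 173.0]
force: [-0.3, 0.1, -5.0]
opening: 0.0597
clock: 4.27
tool_pos: [0.6347, -0.1597, 0.1001]
orientation: [180.0, -0.1, 172.9]
force: [-0.4, -0.6, -6.5]
opening: 0.0598
force: [-0.0, 0.1, -4.5]
force: [-0.9, 0.8, -5.5]
force: [-0.6, 0.7, -5.4]
force: [0.8, 0.3, -4.1]
t 4.6 pos [ 0.6355 -0.1598  0.1011] rpy [-1.7999e+02 -4.0000e-02  1.7294e+02] F [ 0.79  0.35 -4.09] op 0.0597 joints [  3.  25. -12.  -0. -53. -10.]
shift [-0.002  0.004 -0.245] turn [-0.     -0.0001  0.0001]
```

```bash

for i in 1 2 3 4 5 6 7 8 9 10 11 12 13 14; do python3 -m handwheel '[[[0,0,0],[0,0,0]]]' | sed -n 4p; done
python3 -c "
from h import *
to(.636,-.159,.15);print(get_obs()['tau'])"
```

```text
force: [-0.1, -0.4, -4.7]
force: [0.4, 0.3, -5.3]
force: [-0.1, -0.5, -5.2]
force: [0.8, -0.2, -4.9]
force: [0.5, 0.0, -5.0]
force: [0.3, -0.1, -5.1]
force: [0.4, 0.3, -4.2]
force: [-0.2, 0.1, -4.6]
force: [0.1, 1.1, -5.3]
force: [0.0, -0.6, -4.9]
force: [0.1, -0.2, -5.0]
force: [0.5, 0.1, -5.6]
force: [0.2, -0.8, -5.2]
force: [-0.7, -0.1, -4.6]
t 5.77 pos [ 0.6356 -0.1598  0.1015] rpy [180.    -0.   172.94] F [-0.68 -0.14 -4.58] op 0.0593 joints [  3.  25. -12.  -0. -53. -10.]
shift [-0.001  0.004 -0.242] turn [ 0.     -0.      0.0001]
[ 1.71044478e-03 -6.30805635e+01  2.68181366e+01  6.71754241e+00
  2.25237262e-02 -2.60693314e-04]
```

Tin A weighs about 4.97 N (0.51 kg), so it's very likely the fullest. I'll set it back gently and heft C and B.

```bash

python3 -m handwheel '[[[0,0,0.06],[0,0,0]],[[0,0,0.14],[0,0,0]],[[0,0,0.21],[0,0,0]],[[0,0,0.26],[0,0,0]],[[0,0,0.29],[0,0,0]]]'
python3 -m handwheel '[[[0,0,0.012],[0,0,0]],[[0,0,0.022],[0,0,0]],[[0,0,0.032],[0,0,0]],[[0,0,0.037],[0,0,0]],[[0,0,0.037],[0,0,0]]]'
python3 -m handwheel '[[[0,0,0],[0,0,0]],[[0,0,0],[0,0,0]],[[0,0,0],[0,0,0]],[[0,0,0],[0,0,0]],[[0,0,0],[0,0,0]]]' -1
python3 -m handwheel '[[[0,0,-0.1],[0,0,0]],[[0,0,-0.25],[0,0,0]],[[0,0,-0.4],[0,0,0]],[[0,0,-0.45],[0,0,0]],[[0,0,-0.45],[0,0,0]]]'
for i in 1 2 3 4 5 6; do python3 -m handwheel '[[[0,0,0],[0,0,0]]]' | sed -n 4p; done
python3 -c "
from h import *
to(.436,-.1445,.11)"
```

```text
clock: 6.18
tool_pos: [0.6346, -0.1598, 0.0413]
orientation: [-180.0, -0.1, 172.9]
force: [-0.3, -0.3, -4.9]
opening: 0.0595
clock: 6.6
tool_pos: [0.6359, -0.1598, 0.0365]
orientation: [180.0, 0.0, 172.9]
force: [0.2, 0.4, -4.7]
opening: 0.0595
clock: 7.02
tool_pos: [0.6361, -0.1598, 0.0367]
orientation: [180.0, 0.1, 173.0]
force: [-0.7, 1.1, -0.5]
opening: 0.0854
clock: 7.43
tool_pos: [0.6379, -0.16, 0.1303]
orientation: [180.0, 0.4, 173.0]
force: [0.3, 0.9, -0.6]
opening: 0.0875
force: [-0.6, 0.7, -1.4]
force: [-0.0, 0.0, 0.0]
force: [0.2, 0.5, 0.1]
force: [0.3, -0.4, 0.2]
force: [-0.3, -0.5, -0.3]
force: [-0.0, 0.4, -0.9]
t 7.93 pos [ 0.6354 -0.1598  0.1255] rpy [-1.7999e+02 -6.0000e-02  1.7294e+02] F [-0.01  0.43 -0.89] op 0.0875 joints [  3.  24. -10.  -0. -56. -10.]
shift [ 0.999 -0.047  0.078] turn [-0.     -0.0002  0.0001]
```

```bash

python3 -m handwheel '[[[0.15,-0.01,0],[0,0,0]],[[0.35,-0.02,0],[0,0,0]],[[0.55,-0.03,0],[0,0,0]],[[0.75,-0.04,0],[0,0,0]],[[0.92,-0.047,0.078],[0,0,0]]]'
python3 -m handwheel '[[[0.06,0,0],[0,0,0]],[[0.08,0,0],[0,0,0]],[[0.08,0,0],[0,0,0]],[[0.08,0,0],[0,0,0]]]'
python3 -c "
from h import *
to(.436,-.1445,.035)"
```

```text
clock: 8.35
tool_pos: [0.451, -0.1466, 0.1122]
orientation: [180.0, 0.2, 173.0]
force: [0.4, 0.6, 0.8]
opening: 0.0875
clock: 8.68
tool_pos: [0.4376, -0.1445, 0.1112]
orientation: [180.0, 0.1, 173.0]
force: [1.0, 0.3, -0.2]
opening: 0.0876
t 8.68 pos [ 0.4376 -0.1445  0.1112] rpy [1.8000e+02 1.0000e-01 1.7298e+02] F [ 1.04  0.26 -0.22] op 0.0876 joints [  6.   8. -36.   0. -46. -13.]
shift [ 0.008 -0.001  0.381] turn [0.     0.0003 0.0002]
```

```bash

python3 -m handwheel '[[[0,0,0.1],[0,0,0]],[[0,0,0.2],[0,0,0]],[[0,0,0.3],[0,0,0]],[[0,0,0.36],[0,0,0]],[[0,0,0.378],[0,0,0]]]'
python3 -m handwheel '[[[0,0,0],[0,0,0]],[[0,0,0],[0,0,0]],[[0,0,0],[0,0,0]],[[0,0,0],[0,0,0]],[[0,0,0],[0,0,0]]]' 1
python3 -m handwheel '[[[0,0,0],[0,0,0]],[[0,0,0],[0,0,0]],[[0,0,0],[0,0,0]]]'
python3 -m handwheel '[[[0,0,-0.05],[0,0,0]],[[0,0,-0.13],[0,0,0]],[[0,0,-0.23],[0,0,0]],[[0,0,-0.3],[0,0,0]],[[0,0,-0.33],[0,0,0]]]'
python3 -m handwheel '[[[0,0,0],[0,0,0]],[[0,0,0],[0,0,0]],[[0,0,0],[0,0,0]]]'
for i in 1 2 3 4 5 6 7 8 9 10; do python3 -m handwheel '[[[0,0,0],[0,0,0]]]' | sed -n 4p; done
python3 -c "
from h import *
to(.636,-.03,.2)"
```

```text
clock: 9.1
tool_pos: [0.4363, -0.1446, 0.0329]
orientation: [-180.0, -0.2, 172.9]
force: [0.6, -0.2, -0.1]
opening: 0.0877
clock: 9.52
tool_pos: [0.4362, -0.1445, 0.0356]
orientation: [180.0, 0.0, 172.9]
force: [-3.6, 0.4, 2.5]
opening: 0.0601
clock: 9.77
tool_pos: [0.4362, -0.1446, 0.0356]
orientation: [180.0, 0.0, 173.0]
force: [-3.1, 0.9, 7.2]
opening: 0.0594
clock: 10.18
tool_pos: [0.437, -0.1445, 0.1029]
orientation: [180.0, 0.2, 173.0]
force: [-0.1, -0.8, -2.4]
opening: 0.0594
clock: 10.43
tool_pos: [0.4353, -0.1445, 0.1]
orientation: [-180.0, -0.1, 172.9]
force: [-0.6, 0.2, -2.2]
opening: 0.0591
force: [0.3, -0.3, -1.5]
force: [-0.3, -0.4, -2.9]
force: [0.7, 0.1, -1.5]
force: [-0.1, -0.1, -1.9]
force: [-0.2, -0.2, -1.7]
force: [-0.4, -0.5, -1.8]
force: [-0.4, -0.0, -1.3]
force: [0.5, -0.5, -1.7]
force: [0.7, 0.5, -2.0]
force: [-0.5, -0.5, -1.3]
t 11.27 pos [ 0.436  -0.1445  0.101 ] rpy [1.8000e+02 1.0000e-02 1.7294e+02] F [-0.54 -0.53 -1.26] op 0.0598 joints [  6.   9. -36.   0. -45. -13.]
shift [-0.922  0.691 -0.495] turn [0.     0.     0.0001]
```

C weighs about 1.8 N, so it's light and goes on the shelf at y ≈ -0.02.

```bash

python3 -m handwheel '[[[0,0,-0.08],[0,0,0]],[[0,0.02,-0.22],[0,0,0]],[[-0.02,0.06,-0.4],[0,0,0]],[[-0.08,0.16,-0.52],[0,0,0]],[[-0.14,0.28,-0.6],[0,0,0]]]'
python3 -m handwheel '[[[-0.06,0.14,0],[0,0,0]],[[-0.13,0.3,0],[0,0,0]],[[-0.20,0.46,0],[0,0,0]],[[-0.27,0.62,0],[0,0,0]],[[-0.34,0.78,0],[0,0,0]]]'
python3 -m handwheel '[[[-0.07,0.16,0],[0,0,0]],[[-0.14,0.32,0],[0,0,0]],[[-0.2,0.46,0],[0,0,0]],[[-0.24,0.57,0],[0,0,0]],[[-0.26,0.62,0],[0,0,0]]]'
python3 -m handwheel '[[[0,0,0],[0,0,0]]]' >/dev/null
python3 -c "
from h import *
to(.647,.2142,.14)"
```

```text
clock: 11.68
tool_pos: [0.4716, -0.0925, 0.2243]
orientation: [180.0, 0.2, 172.9]
force: [1.1, -0.2, -2.5]
opening: 0.0595
clock: 12.1
tool_pos: [0.5578, 0.0556, 0.221]
orientation: [180.0, 0.0, 172.9]
force: [0.8, -0.4, -1.8]
opening: 0.0596
clock: 12.52
tool_pos: [0.6252, 0.1734, 0.2199]
orientation: [-180.0, -0.0, 173.0]
force: [0.7, -0.4, -1.9]
opening: 0.0594
t 12.6 pos [0.6248 0.1727 0.2198] rpy [-1.7996e+02 -5.0000e-02  1.7304e+02] F [ 0.27 -0.07 -1.37] op 0.0593 joints [ 33.  19.  -5.  -0. -67. -40.]
shift [-0.085  0.22   0.399] turn [-0.0001 -0.0001  0.0004]
```

```bash

python3 -m handwheel '[[[-0.03,0.07,0],[0,0,0]],[[-0.06,0.16,0.06],[0,0,0]],[[-0.085,0.22,0.16],[0,0,0]],[[-0.085,0.22,0.26],[0,0,0]],[[-0.085,0.22,0.35],[0,0,0]]]'
python3 -m handwheel '[[[0,0,0.03],[0,0,0]],[[0,0,0.049],[0,0,0]],[[0,0,0.049],[0,0,0]],[[0,0,0.049],[0,0,0]]]'
python3 -c "
from h import *
to(.647,.2142,.1265)"
```

```text
clock: 13.02
tool_pos: [0.6459, 0.2119, 0.1497]
orientation: [-180.0, -0.0, 172.9]
force: [0.1, 0.4, -2.8]
opening: 0.0593
clock: 13.35
tool_pos: [0.6469, 0.2121, 0.1424]
orientation: [180.0, 0.1, 172.9]
force: [0.6, -0.2, -1.6]
opening: 0.0596
t 13.35 pos [0.6469 0.2121 0.1424] rpy [1.7996e+02 8.0000e-02 1.7294e+02] F [ 0.64 -0.2  -1.59] op 0.0596 joints [ 35.  25.  -6.   0. -59. -42.]
shift [0.001 0.011 0.08 ] turn [0.0001 0.0002 0.0001]
```

```bash

python3 -m handwheel '[[[0,0.01,0.02],[0,0,0]],[[0,0.01,0.04],[0,0,0]],[[0,0.01,0.055],[0,0,0]],[[0,0.01,0.068],[0,0,0]],[[0,0.01,0.075],[0,0,0]]]'
python3 -m handwheel '[[[0,0,0],[0,0,0]],[[0,0,0.003],[0,0,0]],[[0,0,0.006],[0,0,0]]]'
python3 -m handwheel '[[[0,0,0],[0,0,0]],[[0,0,0],[0,0,0]]]'
```

```text
clock: 13.77
tool_pos: [0.6465, 0.2142, 0.1257]
orientation: [-180.0, -0.0, 172.9]
force: [-2.2, -0.3, 5.8]
opening: 0.0595
clock: 14.02
tool_pos: [0.6468, 0.2143, 0.1257]
orientation: [180.0, 0.0, 173.0]
force: [-4.0, -0.7, 7.5]
opening: 0.0596
clock: 14.18
tool_pos: [0.6468, 0.2143, 0.1257]
orientation: [180.0, 0.0, 173.0]
force: [-2.4, -1.1, 5.7]
opening: 0.0592
```

```bash

python3 -m handwheel '[[[0,0,0],[0,0,0]],[[0,0,0],[0,0,0]],[[0,0,0],[0,0,0]],[[0,0,0],[0,0,0]],[[0,0,0],[0,0,0]]]' -1
python3 -m handwheel '[[[0,0,-0.06],[0,0,0]],[[0,0,-0.18],[0,0,0]],[[0,0,-0.32],[0,0,0]],[[0,0,-0.45],[0,0,0]],[[0.01,-0.08,-0.5],[0,0,0]]]'
python3 -m handwheel '[[[0.03,-0.16,0],[0,0,0]],[[0.05,-0.34,0],[0,0,0]],[[0.08,-0.53,0],[0,0,0]],[[0.11,-0.72,0],[0,0,0]],[[0.14,-0.91,0],[0,0,0]]]'
python3 -m handwheel '[[[0.03,-0.19,0],[0,0,0]],[[0.06,-0.38,0],[0,0,0]],[[0.09,-0.57,0],[0,0,0]],[[0.12,-0.76,0],[0,0,0]],[[0.14,-0.95,0.1],[0,0,0]]]'
python3 -c "
from h import *
to(.4985,-.312,.11)
W=snapshot('top')
for b in blobs(W,.145,.18):print(*b)
for b in blobs(W,.06,.08):print(*b)"
```

```text
clock: 14.6
tool_pos: [0.6467, 0.2143, 0.1248]
orientation: [-180.0, -0.0, 172.9]
force: [-0.8, -0.2, 0.4]
opening: 0.0852
clock: 15.02
tool_pos: [0.6449, 0.2007, 0.2301]
orientation: [179.8, 0.3, 173.1]
force: [1.4, -0.6, 0.4]
opening: 0.0875
clock: 15.43
tool_pos: [0.5917, 0.0197, 0.2257]
orientation: [180.0, 0.0, 173.0]
force: [1.4, -0.0, -0.2]
opening: 0.0876
clock: 15.85
tool_pos: [0.5427, -0.1647, 0.21]
orientation: [-180.0, 0.4, 173.0]
force: [1.6, -0.3, 0.3]
opening: 0.0876
t 15.85 pos [ 0.5427 -0.1647  0.21  ] rpy [-179.99    0.42  172.99] F [ 1.59 -0.26  0.29] op 0.0876 joints [  3.  11. -16.   0. -62. -10.]
shift [ 0.133 -0.758  0.499] turn [-0.      0.0012  0.0003]
[240. 165.] 384 [0.6479 0.2132 0.1568] [648.6 213.3  60.4  60.6  46.3] [134. 134. 135.]
[121. 157.] 91 [0.6797 0.5924 0.0701] [679.9 589.8  12.5 104.8  85.3] [50. 45. 37.]
[334. 216.] 209 [ 0.5176 -0.0608  0.0689] [516.  -60.4  43.8  52.7  13.2] [151.  32.  30.]
[418. 224.] 338 [ 0.4986 -0.3128  0.0687] [ 498.6 -313.2   59.7   60.6   27.6] [94. 94. 94.]
[395. 269.] 343 [ 0.3651 -0.2455  0.0686] [ 363.8 -246.1   58.4   60.9    1.6] [150.  33.  29.]
[ 86. 312.] 1204 [0.2137 0.6599 0.0664] [214.8 658.5 277.9  49.8  14.3] [137. 110.  79.]
[357. 281.] 345 [ 0.3259 -0.1339  0.069 ] [ 325.5 -133.    58.6   58.9    1.5] [152.  34.  31.]
[519. 352.] 85 [ 0.1278 -0.6138  0.0698] [ 131.2 -609.8   31.3   85.7   71.6] [60. 60. 58.]
```

```bash

python3 -m handwheel '[[[0.04,-0.19,0.05],[0,0,0]],[[0.08,-0.38,0.15],[0,0,0]],[[0.12,-0.56,0.25],[0,0,0]],[[0.14,-0.68,0.35],[0,0,0]],[[0.14,-0.75,0.45],[0,0,0]]]'
python3 -m handwheel '[[[0,0,0],[0,0,0]],[[0,0,0],[0,0,0]],[[0,0,0],[0,0,0]]]'
python3 -c "
from h import *
to(.4985,-.3125,.035)"
```

```text
clock: 16.32
tool_pos: [0.4938, -0.3104, 0.1153]
orientation: [-180.0, 0.0, 172.8]
force: [0.1, 0.4, -0.1]
opening: 0.0876
clock: 16.57
tool_pos: [0.496, -0.3079, 0.1166]
orientation: [-180.0, 0.1, 172.9]
force: [-0.2, -0.1, 0.5]
opening: 0.0876
t 16.57 pos [ 0.496  -0.3079  0.1166] rpy [-1.7998e+02  5.0000e-02  1.7294e+02] F [-0.23 -0.13  0.5 ] op 0.0876 joints [-13.  18. -20.   0. -51.   6.]
shift [-0.015 -0.021  0.408] turn [-0.0001  0.0001  0.0001]
```

```bash

python3 -m handwheel '[[[-0.015,-0.021,0.05],[0,0,0]],[[-0.015,-0.021,0.2],[0,0,0]],[[-0.015,-0.021,0.32],[0,0,0]],[[-0.015,-0.021,0.39],[0,0,0]],[[-0.015,-0.021,0.405],[0,0,0]]]'
python3 -m handwheel '[[[0,0,0],[0,0,0]],[[0,0,0],[0,0,0]],[[0,0,0],[0,0,0]],[[0,0,0],[0,0,0]],[[0,0,0],[0,0,0]]]' 1
python3 -m handwheel '[[[0,0,0],[0,0,0]],[[0,0,0],[0,0,0]],[[0,0,0],[0,0,0]]]'
python3 -m handwheel '[[[0,0,-0.05],[0,0,0]],[[0,0,-0.13],[0,0,0]],[[0,0,-0.23],[0,0,0]],[[0,0,-0.3],[0,0,0]],[[0,0,-0.33],[0,0,0]]]'
python3 -m handwheel '[[[0,0,0],[0,0,0]],[[0,0,0],[0,0,0]],[[0,0,0],[0,0,0]]]'
for i in 1 2 3 4 5 6 7 8 9 10 11 12; do python3 -m handwheel '[[[0,0,0],[0,0,0]]]' | sed -n 4p; done
python3 -c "
from h import *
to(.6371,.1348,.24)"
```

```text
clock: 16.98
tool_pos: [0.4973, -0.3112, 0.0325]
orientation: [180.0, -0.2, 173.0]
force: [-0.4, -0.4, -0.7]
opening: 0.0874
clock: 17.4
tool_pos: [0.4983, -0.3124, 0.0358]
orientation: [-180.0, 0.1, 173.0]
force: [-0.1, 1.8, 7.7]
opening: 0.0604
clock: 17.65
tool_pos: [0.4984, -0.3124, 0.0358]
orientation: [-180.0, 0.1, 173.0]
force: [-1.5, 2.4, 6.4]
opening: 0.0606
clock: 18.07
tool_pos: [0.4989, -0.3127, 0.1032]
orientation: [-180.0, 0.2, 172.9]
force: [0.2, -0.5, -3.5]
opening: 0.0606
clock: 18.32
tool_pos: [0.4972, -0.312, 0.0996]
orientation: [180.0, -0.1, 172.9]
force: [0.4, -0.4, -4.8]
opening: 0.0606
force: [0.6, -0.0, -3.4]
force: [-0.5, 0.3, -3.3]
force: [0.3, 0.1, -3.1]
force: [-1.0, 0.2, -3.0]
force: [-0.8, 0.6, -3.0]
force: [-0.1, -0.4, -3.3]
force: [1.2, 0.3, -4.3]
force: [0.2, 0.1, -2.8]
force: [0.2, -0.3, -4.1]
force: [0.7, 0.2, -3.1]
force: [-0.5, 0.2, -3.7]
force: [-0.7, -0.8, -4.8]
t 19.32 pos [ 0.498  -0.3123  0.1006] rpy [-180.     -0.    172.95] F [-0.69 -0.79 -4.76] op 0.0603 joints [-13.  20. -21.   0. -50.   6.]
shift [-0.416  2.304 -0.697] turn [-0.     -0.      0.0001]
```

B weighs about 3.5 N against A's 4.97 N, so A is the heaviest. B goes on the shelf at y ≈ -0.10.

```bash

python3 -m handwheel '[[[0,0,-0.08],[0,0,0]],[[0,0.02,-0.22],[0,0,0]],[[-0.01,0.06,-0.4],[0,0,0]],[[-0.02,0.16,-0.52],[0,0,0]],[[-0.05,0.3,-0.6],[0,0,0]]]'
python3 -m handwheel '[[[-0.03,0.17,0],[0,0,0]],[[-0.06,0.34,0],[0,0,0]],[[-0.10,0.52,0],[0,0,0]],[[-0.13,0.7,0],[0,0,0]],[[-0.16,0.88,0],[0,0,0]]]'
python3 -m handwheel '[[[-0.03,0.18,0],[0,0,0]],[[-0.06,0.35,0],[0,0,0]],[[-0.1,0.51,0],[0,0,0]],[[-0.13,0.65,0],[0,0,0]],[[-0.15,0.75,0],[0,0,0]]]'
python3 -m handwheel '[[[0,0,0],[0,0,0]],[[0,0,0],[0,0,0]]]' >/dev/null
python3 -c "
from h import *
to(.6371,.1348,.14)"
```

```text
clock: 19.73
tool_pos: [0.5157, -0.2549, 0.2239]
orientation: [-179.9, 0.2, 172.8]
force: [1.4, 0.1, -3.3]
opening: 0.0599
clock: 20.15
tool_pos: [0.5688, -0.0816, 0.2209]
orientation: [180.0, 0.0, 172.9]
force: [0.5, -0.3, -3.4]
opening: 0.0601
clock: 20.57
tool_pos: [0.6175, 0.0645, 0.2205]
orientation: [180.0, 0.0, 173.0]
force: [0.5, -0.6, -3.2]
opening: 0.0605
t 20.73 pos [0.6168 0.0631 0.2201] rpy [-1.7998e+02 -5.0000e-02  1.7305e+02] F [-0.57 -0.22 -4.07] op 0.0603 joints [ 24.  16.  -8.  -0. -66. -31.]
shift [-0.057  0.368  0.4  ] turn [-0.     -0.0001  0.0004]
```

```bash

python3 -m handwheel '[[[-0.015,0.1,0],[0,0,0]],[[-0.03,0.22,0],[0,0,0]],[[-0.05,0.32,0.08],[0,0,0]],[[-0.057,0.368,0.18],[0,0,0]],[[-0.057,0.368,0.28],[0,0,0]]]'
python3 -m handwheel '[[[0,0,0.06],[0,0,0]],[[0,0,0.1],[0,0,0]],[[0,0,0.12],[0,0,0]],[[0,0,0.12],[0,0,0]],[[0,0,0.12],[0,0,0]]]'
python3 -c "
from h import *
to(.6371,.1348,.1265)"
```

```text
clock: 21.15
tool_pos: [0.6379, 0.1347, 0.1644]
orientation: [179.9, 0.1, 173.0]
force: [0.4, 0.0, -4.2]
opening: 0.0603
clock: 21.57
tool_pos: [0.6377, 0.1331, 0.1416]
orientation: [180.0, 0.1, 172.9]
force: [-0.1, 0.0, -3.3]
opening: 0.0601
t 21.57 pos [0.6377 0.1331 0.1416] rpy [1.7998e+02 6.0000e-02 1.7292e+02] F [-0.09  0.04 -3.35] op 0.0601 joints [ 29.  23. -10.   0. -57. -36.]
shift [0.004 0.008 0.075] turn [0.0001 0.0002 0.    ]
```

```bash

python3 -m handwheel '[[[0.003,0.008,0.02],[0,0,0]],[[0.003,0.008,0.04],[0,0,0]],[[0.003,0.008,0.055],[0,0,0]],[[0.003,0.008,0.066],[0,0,0]],[[0.003,0.008,0.073],[0,0,0]]]'
python3 -m handwheel '[[[0,0,0],[0,0,0]],[[0,0,0.003],[0,0,0]],[[0,0,0.003],[0,0,0]]]'
python3 -m handwheel '[[[0,0,0],[0,0,0]],[[0,0,0],[0,0,0]],[[0,0,0],[0,0,0]],[[0,0,0],[0,0,0]],[[0,0,0],[0,0,0]]]' -1
python3 -m handwheel '[[[0,0,-0.06],[0,0,0]],[[0,0,-0.18],[0,0,0]],[[0,0,-0.32],[0,0,0]],[[0,0,-0.44],[0,0,0]],[[-0.01,-0.08,-0.48],[0,0,0]]]'
python3 -m handwheel '[[[-0.02,-0.16,0],[0,0,0]],[[-0.04,-0.34,0],[0,0,0]],[[-0.06,-0.53,0],[0,0,0]],[[-0.08,-0.71,0],[0,0,0]],[[-0.1,-0.88,0],[0,0,0]]]'
python3 -c "
from h import *
to(.636,-.16,.12)
W=snapshot('top')
for b in blobs(W,.145,.18):print(*b)"
```

```text
clock: 21.98
tool_pos: [0.6367, 0.1352, 0.1258]
orientation: [-180.0, -0.0, 173.0]
force: [-5.3, 0.8, 9.7]
opening: 0.0606
clock: 22.23
tool_pos: [0.6369, 0.1353, 0.1259]
orientation: [180.0, 0.0, 173.0]
force: [-2.2, -0.1, 1.2]
opening: 0.0605
clock: 22.65
tool_pos: [0.637, 0.1352, 0.1256]
orientation: [180.0, 0.0, 172.9]
force: [0.1, -0.1, -1.0]
opening: 0.086
clock: 23.07
tool_pos: [0.6389, 0.121, 0.2269]
orientation: [179.8, 0.4, 173.1]
force: [0.8, -1.2, 0.7]
opening: 0.0878
clock: 23.48
tool_pos: [0.6347, -0.0602, 0.2224]
orientation: [180.0, 0.0, 173.0]
force: [0.3, -0.4, 0.9]
opening: 0.0875
t 23.48 pos [ 0.6347 -0.0602  0.2224] rpy [1.8000e+02 4.0000e-02 1.7296e+02] F [ 0.26 -0.41  0.86] op 0.0875 joints [ 12.  18.  -6.   0. -66. -19.]
shift [-0.067 -0.495  0.512] turn [0.     0.0001 0.0002]
```

```bash

python3 -m handwheel '[[[-0.02,-0.17,0],[0,0,0]],[[-0.04,-0.33,0.08],[0,0,0]],[[-0.06,-0.44,0.2],[0,0,0]],[[-0.067,-0.49,0.32],[0,0,0]],[[-0.067,-0.49,0.45],[0,0,0]]]'
python3 -m handwheel '[[[0,0,0.06],[0,0,0]],[[0,0,0.06],[0,0,0]],[[0,0,0.06],[0,0,0]]]'
python3 -c "
from h import *
to(.636,-.16,.035)
W=snapshot('top')
for b in blobs(W,.145,.18):print(*b)"
```

```text
clock: 23.95
tool_pos: [0.6363, -0.1599, 0.1316]
orientation: [-180.0, 0.1, 172.8]
force: [0.6, 0.0, 1.0]
opening: 0.0875
clock: 24.2
tool_pos: [0.6365, -0.1569, 0.1199]
orientation: [-180.0, -0.0, 173.0]
force: [0.3, 0.1, 0.6]
opening: 0.0875
t 24.2 pos [ 0.6365 -0.1569  0.1199] rpy [-1.7997e+02 -3.0000e-02  1.7298e+02] F [0.3  0.15 0.58] op 0.0875 joints [  3.  24. -11.   0. -55. -10.]
shift [ 0.    -0.015  0.424] turn [-0.0001 -0.0001  0.0002]
[240. 165.] 381 [0.6481 0.2129 0.1572] [648.1 213.2  59.6  60.4   1.7] [140. 140. 141.]
[266. 170.] 274 [0.6371 0.1344 0.1579] [634.6 138.5  61.8  48.1  38.9] [137. 138. 140.]
```

```bash

python3 -m handwheel '[[[0,-0.015,0.05],[0,0,0]],[[0,-0.015,0.2],[0,0,0]],[[0,-0.015,0.32],[0,0,0]],[[0,-0.015,0.4],[0,0,0]],[[0,-0.015,0.42],[0,0,0]]]'
python3 -m handwheel '[[[0,0,0],[0,0,0]],[[0,0,0],[0,0,0]],[[0,0,0],[0,0,0]],[[0,0,0],[0,0,0]],[[0,0,0],[0,0,0]]]' 1
python3 -m handwheel '[[[0,0,0],[0,0,0]],[[0,0,0],[0,0,0]],[[0,0,0],[0,0,0]]]'
python3 -m handwheel '[[[0,0,-0.06],[0,0,0]],[[0,0,-0.18],[0,0,0]],[[0,0,-0.35],[0,0,0]],[[0,0,-0.52],[0,0,0]],[[0,0,-0.69],[0,0,0]]]'
python3 -m handwheel '[[[0,0,-0.14],[0,0,0]],[[0,0,-0.24],[0,0,0]],[[0,0,-0.3],[0,0,0]],[[0,0,-0.3],[0,0,0]],[[0,0,-0.3],[0,0,0]]]'
for i in 1 2 3 4 5 6 7 8; do python3 -m handwheel '[[[0,0,0],[0,0,0]]]' | sed -n 4p; done
python3 -c "
from h import *
to(.636,-.16,.25)
W=snapshot('top')
for b in blobs(W,.145,.18):print(*b)
for lo,hi in((.12,.14),(.02,.045)):
  for b in blobs(W,lo,hi): print(*b)
S=snapshot('side');cv2.imwrite('pics/end.png',np.vstack([S['color'],W['color']])[:,:,::-1][:,:,:][::1,::1])
cv2.imwrite('pics/end.png',cv2.resize(cv2.imread('pics/end.png'),(480,600)))"
```

```text
clock: 24.67
tool_pos: [0.6347, -0.1596, 0.0332]
orientation: [-180.0, -0.2, 173.0]
force: [-0.3, -0.2, -0.4]
opening: 0.0876
clock: 25.08
tool_pos: [0.6363, -0.1599, 0.0367]
orientation: [180.0, 0.1, 172.9]
force: [-6.2, 1.4, 8.8]
opening: 0.0593
clock: 25.33
tool_pos: [0.6363, -0.1599, 0.0367]
orientation: [180.0, 0.1, 172.9]
force: [-2.3, 1.4, 6.3]
opening: 0.0598
clock: 25.75
tool_pos: [0.6351, -0.1599, 0.1748]
orientation: [180.0, -0.1, 172.9]
force: [1.0, -0.3, -5.0]
opening: 0.0595
clock: 26.17
tool_pos: [0.6355, -0.1597, 0.2329]
orientation: [180.0, -0.0, 172.9]
force: [0.2, -0.2, -6.0]
opening: 0.0596
force: [0.1, -0.5, -5.7]
force: [0.4, 0.4, -4.3]
force: [-0.3, 0.4, -5.6]
force: [-0.6, -0.4, -4.3]
force: [-0.3, 0.9, -4.5]
force: [0.2, 0.5, -5.6]
force: [0.4, -0.9, -5.3]
force: [1.2, -0.7, -4.9]
t 26.83 pos [ 0.636  -0.16    0.2334] rpy [-180.     -0.    172.94] F [ 1.18 -0.69 -4.89] op 0.0597 joints [  3.  19.  -3.   0. -68. -10.]
shift [-0.    -0.    -0.083] turn [-0.     -0.      0.0001]
[240. 165.] 379 [0.6481 0.2132 0.1573] [648.2 213.4  60.8  60.9  64.3] [139. 138. 140.]
[268. 169.] 341 [0.6369 0.1352 0.1592] [638.2 135.5  61.4  54.9   3.7] [137. 138. 140.]
[ 92. 152.] 1084 [0.681  0.6558 0.1305] [681.5 656.6 140.4 112.2  89.8] [116. 107.  90.]
[181. 154.] 79 [0.6764 0.3888 0.1301] [676.4 388.3  40.5  42.2  10.6] [103.  85.  70.]
[106. 169.] 5972 [0.6613 0.6568 0.0338] [663.  657.9 310.  271.9   1.9] [147. 127.  92.]
[ 81. 252.] 113 [0.3905 0.6986 0.0357] [389.6 701.9  76.8  26.1   8.2] [96. 80. 62.]
[100. 311.] 272 [0.221  0.6318 0.0336] [220.9 631.6 275.6   9.9  13.9] [55. 46. 37.]
[514. 350.] 102 [ 0.1275 -0.6176  0.0326] [ 131.8 -613.3   37.3   89.    68.9] [60. 59. 58.]
[102. 372.] 122 [0.039  0.6138 0.0365] [ 39.5 612.7  77.6  23.9  14.2] [89. 74. 56.]
[150. 395.] 66 [-0.025   0.4738  0.0324] [-22.2 472.2  59.2  15.5  79.3] [49. 30. 27.]
```

View pics/end.png

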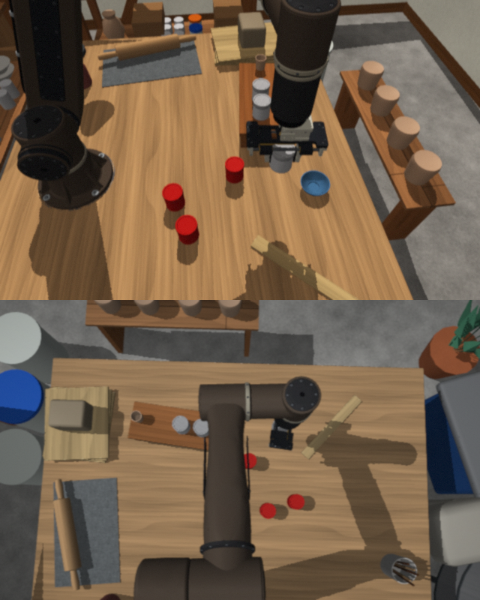

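The picture shows both light tins upright on the board, at about (261,95) in the side view and (190,427) in the top view. The heaviest is upright in the jaws at (282,157). Cup, dish and batten look undisturbed, so I'm handing in.

```bash
python3 -c "
from plant import *
print(close_job())"
```

```text
the job is handed in; nothing more can be done
None
```

I found the heaviest tin and handed the job in with it held in the gripper and the other two standing on the shelf. No verdict was reported.

- **Hefting:** the three tins weighed about 5.0 N, 1.8 N and 3.5 N. The single force readings scattered by about 1 N, so I averaged 10 to 18 for each tin. The 5.0 N tin (about 0.51 kg) is the fullest. It read about 5.0 N again on the final lift.
- **Shelf:** by the last top view, both lighter tins are within about 1 mm of the board's middle line. Their centres are about 79 mm apart, leaving a gap of about 19 mm.
- **Held tin:** it is upright and still, with its base about 198 mm above the bench.
- **Cup, dish and batten:** the cup measured within about 1 mm of its start. In the last top view the arm hid the dish from my height check, so I judged the dish and batten undisturbed only from the final picture.

The run took about 27 s of the 72 s allowed, and no check failed. The only minor disagreement is that part of one tin's lid was hidden in the last top view, so its measured centre is slightly less certain.

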